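# Load a brass rod against the length stop of a cut-off jig and clamp it

## Robot

A 6-joint arm with a two-finger parallel gripper is mounted at the origin on a cart in front of the work surface, level with it; the furniture and walls round the work are solid. World frame = base frame: x ahead of the robot, y to its left, z up, the work surface at z = 0. Lengths are in mm, angles in rad, forces in N, time in s.
With the tool pointing down it reaches from about 325 to 875 mm from the base axis. Payload 4.4 kg.
Tool frame: the origin (TCP) lies on the centre line of the jaws, within the pads' length; the fingertips stand ahead of it and the grasp point (between the pads) lies 6 mm ahead of it (ctrl.tcp_to_tips is the z of the fingertips in the tool frame, in mm); z points along the fingers, y is the line along which they close (so a half turn about z gives the same grasp; the last joint's range is limited). The gripper opens to 85 mm and grips with 20 to 120 N. Pads are 22 mm wide; open, the fingers measure 114 mm over their backs; the gripper's body (76 mm by 85 mm) begins 54 mm behind the grasp point. The pads swing forward as they close: fully open they stand 13 mm farther back than shut.
Start: joints at [-0.15, 0.207, 1.542, -0, 1.393, -0.15], TCP at [575.002, -0.012, 256.282] pointing down, gripper open.
Joint ranges: [-2.73, 2.73], [-0.86, 2.22], [0.23, 2.46], [-1.11, 4.25], [0.08, 2.63], [-2.82, 2.82]. Speed limits (rad/s): [2.79, 2.79, 3.14, 3.14, 3.14, 3.14].

## Interface

Orientations are given as a 3x3 rotation matrix whose columns are the frame's x, y, z axes.
In Python, from plant import ctrl, sensors, optics gives the robot as it stands. Calls block until the motion is done:
- ctrl.move_ptp(position, orientation): joint-space move of the TCP to a pose.
- ctrl.move_l(position, rot=None, vel=150, threshold=None): straight line of the TCP; rot=None keeps the orientation; vel is the mean speed in mm/s. With threshold (N) it stops when the force on the tool has changed by that much, and returns True; else False.
- ctrl.set_joints(angles): joint-space move.
- ctrl.gripper_to(opening, force=None): finger opening in mm; force is the grip in N (None keeps the last); returns when the fingers have stopped.
- ctrl.hold(seconds).
- ctrl.solve_ik(position, orientation): joint angles nearest the present ones, or None.
- sensors.read_state(): the state.
- optics.grab_frame(name): name is "scene" or "side" or "wrist"; returns (picture, depth): 400x640x3 uint8, red, green, blue; 400x640 float32, mm along the optical axis (not along the pixel's ray), 0 where there is no reading.
- optics.camera_params(name): a dict with "mtx" (3x3 intrinsics, pixels), "k1" (the pictures are not rectified: a ray, as slopes to the right and down, at radius r is drawn at 1 + k1 r^2 times it, then the intrinsics apply), "R" (3x3) and "t" (3): a world point X has camera coordinates R X + t; the wrist camera has in their place "T_tool_cam" (4x4, takes a point from camera to tool coordinates, whose origin is the TCP and whose axes are the flange's). Camera axes: x right, y down, z forward; pixel columns grow to the right and rows downward; lengths in mm; the calibration is good to about 2 mm. A picture is of the moment at which its call begins: read the wrist's pose just before it. camera_params takes no time and is no camera call.
A pose or a line that the arm cannot do raises ctrl.MotionError and nothing moves.
- ctrl.finish_job(): hands the job in; it is judged then, once.
The state is a dict: "t": time; "q": joint angles; "qvel": joint speeds; "tau": joint torques, N m; "eef_pos": TCP position; "eef_rot": TCP orientation; "force": force on the tool from outside, world axes, zero at the start; "wrist_torque": the same for the moment, N m; "grip_width": finger opening in mm; "grasp_force": force on a finger pad.
Only numpy, scipy, OpenCV 4.12 (cv2) and the standard library are available. Lean on these libraries where they do the work, as an engineer would, in place of code of your own. Each camera call takes 0.05 s, during which the arm holds its last target. There are 200 camera calls.

## Task

Load the long brass rod into the cut-off jig for sawing: lay it in the V-groove on the open side of the saw guide and push it gently along the groove, through the guide and under its spring plunger, until it bears on the screw of the length stop; then swing the clamp lever down so that its pad grips the rod. The stop is only finger-tight and its setting must not be shifted, and the other things on the board stay as they are.

Things in the scene. Friction and masses are not known exactly. Their poses are not given: they have to be found in the camera images.
- rod: Brass rod, round, 12 mm thick, 100 mm long, about 0.1 kg, ends alike (rims rounded), lying on the plywood board (board top z = 0.030). Origin on its underside at mid-length when built; its y axis runs along the rod. It can roll, so for the axis use point rod_mid.
- rod_mid (a point): Middle of the rod on its axis, 6 mm inside the surface, 50 mm from each end; its y axis runs along the rod.
- jig: Cut-off jig, fixed on the board: aluminium bed 44 mm wide, 24 mm high, groove along its y axis (bed y -96 to +110 mm) on a foot plate 74 mm wide. Origin under the bed, on the groove's line; z up. 90 degree V-groove 10.4 mm wide, 5.2 mm deep, open at the +y end: feed from +y towards -y. A lying rod's axis is at z 27.3 mm, 3.3 mm above the bed's flat top.
- groove (a point): Point on the axis of a rod lying in the groove, in the middle of the open feed part: jig x 0, y +58, z 27.3 mm; axes as the jig. A rod centred here lies clear of the guide (its near end at jig y +8).
- guide_mouth (a point): Feed-side mouth of the saw guide on the rod's axis, jig x 0, y +2, z 27.3 mm. Dark steel guide from jig y +2 to -28 mm, opening 18 mm wide between cheeks that rise 32 mm above the bed; a bridge with a spring plunger (knob top 74 mm above the board) crosses it; the ball nose at y -5 mm rides on the rod with about 3 N, so the rod takes about 3 to 6 N to push.
- length_stop: Length stop: aluminium saddle 50x16x21 mm astride the bed, knurled screw on top. Origin on the groove's line at jig height zero, in the plane of its +y face (jig y -78 mm); axes as the jig. A 9 mm stop screw on the rod's axis, with a hard rubber cap (gives 1 mm at 6 N), sticks out by 4 to 24 mm, set each time, not measured: the cap is the stop. At about 7 N the saddle slips.
- clamp: Clamp lever, steel bar hinged behind the bed. Origin on the hinge pin (jig x +32, y -41, z 42 mm; pin along jig y). Its x axis is level and the lever reaches over the groove to -x when the rubber pad (12 x 12 mm, 32 mm from the pin) sits on a rod; open, it is turned up about +y by 0.85 to 1.15 rad. Stiff hinge, stays where left: about 0.2 N m, 3 to 7 N at the ball.
- clamp_ball (a point): Centre of the black ball grip, 18 mm in diameter, at the free end of the clamp lever, 77 mm from the hinge pin (lever frame x -77, z +3 mm); push it down from above.
- cut_piece_1: Finished brass piece, 12 mm thick, 45 mm long, standing on end; origin under its centre. Leave alone.
- cut_piece_2: Finished brass piece as cut_piece_1, standing. Leave alone.
- cut_piece_3: Finished brass piece as cut_piece_1, standing. Leave alone.
- razor_saw: Razor saw with wooden handle, about 250 mm long, lying at the back of the board; origin under the blade's handle end. Leave alone.
- pocket_tape: Yellow pocket tape measure, 28x64x48 mm, back right of the board. Leave alone.
- glue_bottle: White glue bottle, 34 mm across, 104 mm high, back left of the board. Leave alone.
- tape_roll: Roll of yellow tape, 65 mm across, 19 mm high, left on the board. Leave alone.
- screwdriver: Small screwdriver, 146 mm long, 22 mm thick, lying at the back left of the board. Leave alone.

How it is judged (in metres and radians):
On the way, in this order (a step that is already met when the one before it is completed fails the run):
1. the rod lies in the V-groove of the jig (x of rod_mid in the frame of groove between -0.003 and 0.003 m and z of rod_mid in the frame of groove between -0.0025 and 0.0025 m and angle between the y axis of rod and the y axis of jig, either way round below 0.05 rad), for 0.1 s.
2. the rod bears on the length stop, the clamp still up (all of step 1 and y of rod_mid in the frame of length_stop between 0.0525 and 0.0755 m and contact force between rod and length_stop above 1 N and angle between the x axis of clamp and the x axis of jig, either way round above 0.4 rad), for 0.1 s.
3. the clamp lever is down with its pad on the rod (angle between the x axis of clamp and the x axis of jig, either way round below 0.06 rad and contact force between clamp and rod above 1 N), for 0.2 s.
At the end, for the whole second after the job is handed in: The rod lies in the V-groove still bearing on the stop screw (over 0.2 N), the clamp lever is down (within 0.06 rad of level) with its pad pressing on the rod by more than 1 N, all at rest; the stop has not shifted by more than 1 mm (all of step 1 and all of step 3 and y of rod_mid in the frame of length_stop between 0.0525 and 0.0755 m and contact force between rod and length_stop above 0.2 N and linear speed of rod below 0.01 m/s); the robot touches nothing.
It fails at once if the length stop is shifted by more than 1 mm (distance of length_stop from where it was at the start of the episode above 0.001 m).
It fails at once if a bystander is shoved by more than 20 mm (distance of any of cut_piece_1, cut_piece_2, cut_piece_3, razor_saw, pocket_tape, glue_bottle, tape_roll, screwdriver from where it was at the start of the episode above 0.02 m).
It also fails if it takes over 61 s, if anything falls off the work surface, if the arm or the gripper's body presses on something with over 40 N, if the wrist force passes 120 N, or if a joint passes its speed limit or range.

## Working session

There is one attempt and no reset: what is moved stays moved. The work goes in short steps, each a Python script; the robot and the scene stay as the last script left them, time stands still between calls to the robot, and variables do not carry over. Pictures are saved under pics/ and viewed, at most 11 in all, crops included, and the job is handed in when it is done.

```bash
ls; mkdir -p pics
cat > h.py <<'E'
import numpy as np, cv2
from plant import ctrl, sensors, optics
def cloud(name):
    s=sensors.read_state(); im,d=optics.grab_frame(name); p=optics.camera_params(name)
    v,u=np.mgrid[0:400,0:640].astype(np.float32)
    K=np.array(p["mtx"]); r=cv2.undistortPoints(np.stack([u.ravel(),v.ravel()],1)[:,None],K,np.array([p["k1"],0,0,0.]))[:,0]
    P=np.c_[r,np.ones(len(r))]*d.reshape(-1,1)
    if name=="wrist":
        T=np.array(p["T_tool_cam"]); P=P@T[:3,:3].T+T[:3,3]; P=P@np.array(s["eef_rot"]).T+np.array(s["eef_pos"])
    else: P=(P-np.array(p["t"]))@np.array(p["R"])
    P[d.ravel()==0]=np.nan
    return im,d,P.reshape(400,640,3)
def save(n,im,box=None,sc=1):
    if box: im=im[box[1]:box[3],box[0]:box[2]]
    cv2.imwrite("pics/"+n,cv2.resize(im[:,:,::-1],None,fx=sc,fy=sc,interpolation=cv2.INTER_CUBIC))
E
python3 - <<'E'
from h import *
print(sensors.read_state(), ctrl.tcp_to_tips)
for n in("scene","side","wrist"):
    im,d,P=cloud(n); np.savez(n,im=im,P=P); save(n+"0.png",im); p=optics.camera_params(n); print(n,{k:np.round(v,3).tolist() for k,v in p.items()})
E
```

```text
pics
{'t': 0.0, 'q': array([-1.50516815e-01,  2.07470443e-01,  1.54299266e+00, -3.45912545e-06,
        1.39351361e+00, -1.50478404e-01]), 'qvel': array([-7.66892656e-04,  1.60792694e-04, -2.04828191e-04, -6.12443580e-04,
       -1.75023868e-03,  9.47913387e-05]), 'tau': array([ 4.44781954e-04, -3.83034396e+01, -2.91594708e+01, -2.26178481e-04,
        1.06274080e-02,  5.83859855e-05]), 'eef_pos': array([5.74277856e+02, 8.75370565e-02, 2.55078714e+02]), 'eef_rot': array([[ 3.82145695e-05,  9.99997220e-01, -2.35761822e-03],
       [ 9.99999937e-01, -3.73797873e-05,  3.54121680e-04],
       [ 3.54032568e-04, -2.35763160e-03, -9.99997158e-01]]), 'force': array([ 0.29469536, -0.19337663, -0.54825081]), 'wrist_torque': array([ 0.0127467 ,  0.00101511, -0.05859863]), 'grasp_force': 0.0, 'grip_width': 85.5510487553357} 25.0
scene {'mtx': [[362.519, 0.0, 320.444], [0.0, 362.519, 202.122], [0.0, 0.0, 1.0]], 'k1': -0.039, 'R': [[0.703, -0.711, 0.015], [-0.447, -0.459, -0.767], [0.553, 0.533, -0.641]], 't': [-333.905, 409.296, 500.255]}
side {'mtx': [[386.499, 0.0, 318.262], [0.0, 386.499, 198.268], [0.0, 0.0, 1.0]], 'k1': 0.014, 'R': [[0.153, 0.988, -0.01], [0.608, -0.103, -0.787], [-0.779, 0.114, -0.617]], 't': [-206.326, -257.834, 1413.293]}
wrist {'mtx': [[339.902, 0.0, 319.962], [0.0, 339.902, 200.22], [0.0, 0.0, 1.0]], 'k1': -0.064, 'T_tool_cam': [[-0.001, -0.96, -0.279, 71.826], [1.0, -0.001, -0.001, 0.004], [0.001, -0.279, 0.96, -116.845], [0.0, 0.0, 0.0, 1.0]]}
```

View pics/scene0.png

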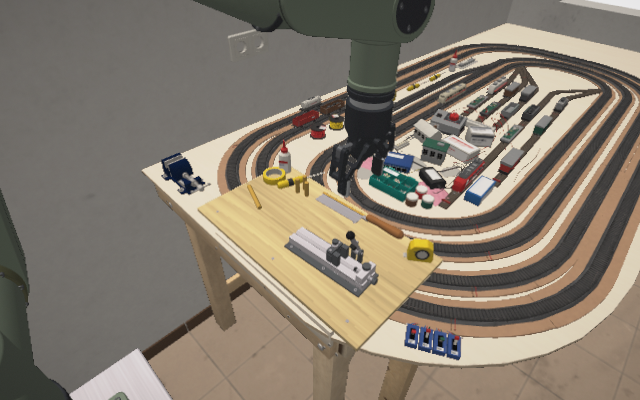

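View pics/wrist0.png

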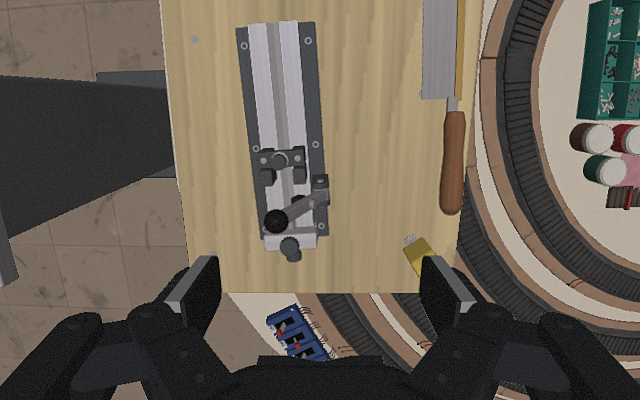

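View pics/side0.png

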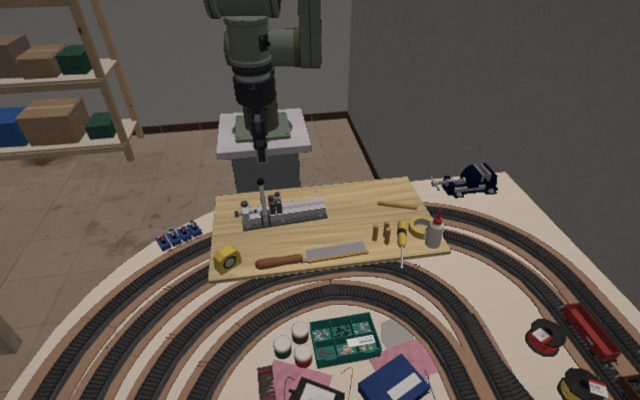

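The scene view shows the rod at about (254,195), orange on the left of the board. The wrist view shows the jig with its groove running up the image (world +y), the open end at the top (285,25), the ball at (276,221) and the stop at (290,245). The side view also shows the rod at (397,205), clear of the three standing pieces at about (380,235).

Run:
```python
from h import *
for n,b in(("scene",(245,180,262,212)),("side",(370,198,425,212))):
    z=np.load(n+".npz"); im=z["im"];P=z["P"]
    hsv=cv2.cvtColor(im,cv2.COLOR_RGB2HSV); x0,y0,x1,y1=b
    m=np.zeros((400,640),bool); m[y0:y1,x0:x1]=True
    m&=(hsv[...,1]>150); q=P[m]; q=q[(q[:,2]>32)&(q[:,2]<50)]; c=q.mean(0); w,v=np.linalg.eigh(np.cov(q[:,:2].T)); print(n,len(q),c,v[:,1],np.ptp((q[:,:2]-c[:2])@v[:,1]))
s=sensors.read_state()
ctrl.move_ptp([520,120,270],np.array([[0,1,0],[1,0,0],[0,0,-1.]]))
im,d,P=cloud("wrist"); np.savez("w1",im=im,P=P); save("w1.png",im)
print(sensors.read_state()["t"])
```

```text
scene 89 [550.89274626 321.97288092  39.6727775 ] [0.35395651 0.93526188] 99.82809630084132<stdin>:6: RuntimeWarning: Mean of empty slice.
  ret = um.true_divide(
  avg = a.mean(axis, **keepdims_kw)
<stdin>:6: RuntimeWarning: Degrees of freedom <= 0 for slice
  c *= np.true_divide(1, fact)
  c *= np.true_divide(1, fact)
Traceback (most recent call last):
ValueError: zero-size array to reduction operation maximum which has no identity
```

Run:
```python
from h import *
ctrl.move_ptp([530,150,270],np.array([[0,1,0],[1,0,0],[0,0,-1.]]))
im,d,P=cloud("wrist"); np.savez("w1",im=im,P=P); save("w1.png",im)
print(sensors.read_state()["t"])
z=P[...,2]; hsv=cv2.cvtColor(im,cv2.COLOR_RGB2HSV)
print("board z",np.nanmedian(z[(hsv[...,1]>60)&(z>20)&(z<35)]))
```

```text
0.875
board z 29.265762963394153
```

View pics/w1.png

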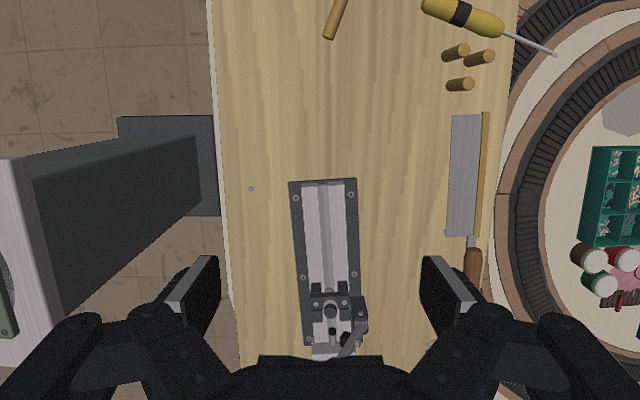

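The wrist view shows the open end of the jig bed at about (323,180), with its bridge at (331,300). The rod's lower end is at (330,38). Next: close views of each, with fits.

```bash
cat >> h.py <<'E'
D=np.array([[0,1,0],[1,0,0],[0,0,-1.]])
def rodfit(im,P,near,zr=(33,50),R=80):
    hsv=cv2.cvtColor(im,cv2.COLOR_RGB2HSV)
    with np.errstate(invalid='ignore'):
        m=(P[...,2]>zr[0])&(P[...,2]<zr[1])&(np.hypot(P[...,0]-near[0],P[...,1]-near[1])<R)&(hsv[...,1]>120)
    n,l,st,_=cv2.connectedComponentsWithStats(m.astype(np.uint8)); k=1+np.argmax(st[1:,4])
    q=P[l==k]; (c,(w,h),a)=cv2.minAreaRect(q[:,:2].astype(np.float32)); 
    v=np.linalg.eigh(np.cov(q[:,:2].T))[1][:,1]; v*=np.sign(v[1])
    return np.array(c),v,sorted((w,h)),np.percentile(q[:,2],[5,50,98]),st[k]
def jigfit(im,P):
    hsv=cv2.cvtColor(im,cv2.COLOR_RGB2HSV)
    with np.errstate(invalid='ignore'):
        m=(P[...,2]>50)&(P[...,2]<57)&(P[...,0]>400)&(P[...,0]<600)&(hsv[...,1]<60)&(hsv[...,2]>120)
    n,l,st,_=cv2.connectedComponentsWithStats(m.astype(np.uint8)); k=1+np.argmax(st[1:,4]); m=l==k
    q=P[m]; ys=q[:,1]; top=np.percentile(ys,99.8)
    # edges per y-slice (bed sides)
    rows=[]
    for y in np.arange(top-85,top-4,4):
        s=q[np.abs(ys-y)<2]
        if len(s)>20: rows.append((y,s[:,0].min(),s[:,0].max()))
    r=np.array(rows); f=[np.polyfit(r[:,0],r[:,i],1) for i in(1,2)]
    return f,top,np.median(r[:,2]-r[:,1]),np.percentile(q[:,2],[5,50,95]),st[k]
E
python3 - <<'E'
from h import *
z=np.load("w1.npz"); print(jigfit(z["im"],z["P"]))
for n,p in(("wj",[500,60,230]),("wr",[545,285,220])):
    ctrl.move_ptp(p,D); ctrl.hold(.2); im,d,P=cloud("wrist"); np.savez(n,im=im,P=P); save(n+".png",im)
    print(n,sensors.read_state()["t"], rodfit(im,P,(551,322)) if n=="wr" else jigfit(im,P))
a,b=[cv2.imread(f"pics/{n}.png") for n in("wj","wr")]
cv2.imwrite("pics/two.png",np.hstack([a[:,160:480],b[:,160:480]]))
E
```

```text
([array([-5.60389268e-02,  5.41705981e+02]), array([-6.88003272e-02,  5.62724917e+02])], np.float64(140.39469387278947), np.float64(19.848051440722315), array([51.05971904, 53.21512203, 54.49442325]), array([ 323,  184,   26,  108, 1890], dtype=int32))
wj 1.6167 ([array([-6.63419930e-02,  5.19657677e+02]), array([-7.10855469e-02,  5.39976815e+02])], np.float64(138.4896783903997), np.float64(19.914345423146415), array([51.14493402, 53.23724902, 54.47517738]), array([ 331,   93,   31,  202, 3521], dtype=int32))
wr 2.7833 (array([554.52355957, 327.8659668 ]), array([0.35935089, 0.93320252]), [11.410852432250977, 98.93170166015625], array([37.88357037, 40.39596189, 42.2338547 ]), array([ 306,   77,   52,  111, 1418], dtype=int32))
```

View pics/two.png

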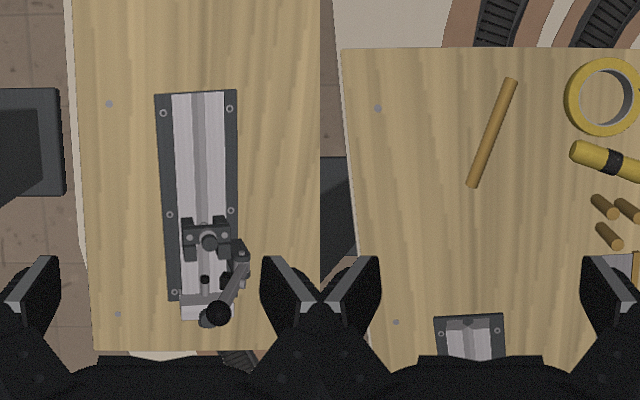

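The left panel shows the jig's open end at (210,92) and the ball at (218,312). The right panel shows the whole rod from (512,80) to (472,186), clear of the tape roll. The jig fit only took half of the bed, so I refit across the full profile.

Run:
```python
from h import *
for n in("w1","wj"):
    z=np.load(n+".npz"); im,P=z["im"],z["P"]; hsv=cv2.cvtColor(im,cv2.COLOR_RGB2HSV)
    with np.errstate(invalid='ignore'):
        m=(P[...,2]>46)&(P[...,2]<57)&(P[...,0]>470)&(P[...,0]<580)&(P[...,1]>45)&(P[...,1]<150)&(hsv[...,1]<70)
    q=P[m]; a=-0.068
    for it in range(3):
        R=np.array([[np.cos(a),np.sin(a)],[-np.sin(a),np.cos(a)]]) # rows: xj, yj
        j=q[:,:2]@R.T; top=np.percentile(j[:,1],99.5); rows=[]
        for y in np.arange(top-80,top-5,4):
            s=j[np.abs(j[:,1]-y)<2.5,0]
            rows.append((y,s.min(),s.max()))
        r=np.array(rows); sl=[np.polyfit(r[:,0],r[:,i],1)[0] for i in(1,2)]; a-=np.mean(sl)
    print(n,"yaw",a,sl,"mid xj",np.median(r[:,1]),np.median(r[:,2]),"top",top)
    sel=(j[:,1]>top-70)&(j[:,1]<top-10); x=j[sel,0]; zz=q[sel,2]
    b=np.arange(x.min(),x.max(),2); print([(round(t),round(float(np.median(zz[(x>=t)&(x<t+2)])),1)) for t in b])
    x0=(np.median(r[:,1])+np.median(r[:,2]))/2
    # groove by brightness & depth: 
    g=im[m][sel].mean(1); print([int(np.median(g[(x>=t)&(x<t+2)])) for t in b])
    print("end world",R.T@[x0,top],"groove pt",R.T@[x0,top-52])
```

```text
w1 yaw 0.06493957611198593 [np.float64(-0.0011412096331055428), np.float64(0.001177041350830226)] mid xj 517.7630038486826 561.2488351001573 top 104.74705956931784
[(518, 53.2), (520, 53.2), (522, 53.4), (524, 53.5), (526, 53.3), (528, 53.7), (530, 53.3), (532, 53.4), (534, 53.1), (536, 51.3), (538, 49.3), (540, 49.0), (542, 51.3), (544, 53.0), (546, 53.5), (548, 53.4), (550, 53.3), (552, 53.3), (554, 53.4), (556, 53.5), (558, 53.3), (560, 53.3), (562, 52.4)]
[135, 154, 152, 153, 153, 156, 154, 155, 141, 119, 120, 130, 131, 131, 153, 151, 153, 152, 154, 156, 153, 157, 130]
end world [531.56878124 139.54645983] groove pt [534.9441959   87.65612763]
wj yaw 0.061882721761782056 [np.float64(-0.003817732423073003), np.float64(0.0037853841031220354)] mid xj 517.7021645816903 561.5136323231205 top 106.14658547015075
[(518, 53.2), (520, 53.4), (522, 53.3), (524, 53.4), (526, 53.4), (528, 53.3), (530, 53.3), (532, 53.3), (534, 53.1), (536, 51.4), (538, 49.2), (540, 49.0), (542, 50.9), (544, 52.8), (546, 53.2), (548, 53.4), (550, 53.3), (552, 53.3), (554, 53.3), (556, 53.3), (558, 53.2), (560, 53.2), (562, 52.9)]
[147, 162, 162, 162, 162, 165, 163, 164, 143, 122, 123, 133, 134, 133, 163, 159, 161, 160, 162, 163, 160, 167, 120]
end world [532.01282687 139.30589981] groove pt [535.22783554  87.40538228]
```

```bash
cat >> h.py <<'E'
A=0.0645; JX=np.array([np.cos(A),np.sin(A),0]); JY=np.array([-np.sin(A),np.cos(A),0]); G=np.array([535.1,87.5,57.3])
RJ=np.c_[JY,JX,[0,0,-1.]]
def J(x,y,z): # jig x, jig y, world z
    p=G+JX*x+JY*(y-58); p[2]=z; return p
def pos(): return np.array(sensors.read_state()["eef_pos"])
def F(n=10):
    f=[]
    for _ in range(n): f.append(sensors.read_state()["force"]); ctrl.hold(0.01)
    return np.mean(f,0)
E
python3 - <<'E'
from h import *
v=np.array([.359,.933,0]); v/=np.linalg.norm(v); RR=np.c_[v,[v[1],-v[0],0],[0,0,-1.]]
c=np.array([554.5,327.9,0]); side=np.array([v[1],-v[0],0])
ctrl.gripper_to(12,force=30)
t=c-45*side
ctrl.move_ptp(t+[0,0,75],RR); f0=F()
hit=ctrl.move_l(t+[0,0,48],vel=15,threshold=3); zc=pos()[2]; print("touch",hit,zc,sensors.read_state()["grip_width"],F()-f0)
ctrl.move_l(t+[0,0,90],vel=150)
ctrl.gripper_to(40)
ctrl.move_l(c+[0,0,90]); ctrl.move_l(c+[0,0,zc+4],vel=60)
ctrl.gripper_to(0,force=40); s=sensors.read_state(); print(s["grip_width"],s["grasp_force"],s["eef_pos"],s["t"])
ctrl.move_l(c+[0,0,120],vel=100)
s=sensors.read_state(); print(s["grip_width"],s["grasp_force"])
ctrl.move_ptp(J(0,58,135),RJ); ctrl.hold(.2)
im,d,P=cloud("wrist"); np.savez("wh",im=im,P=P); save("wh.png",im); open("zc","w").write(str(zc)); print(pos(),sensors.read_state()["t"])
E
```

```text
touch True 55.39017442120449 12.25557272779053 [-0.68278212 -0.10929338  4.30231548]
9.748074003936916 39.085455536842346 [555.03147029 328.09420432  60.15690414] 7.7833
9.626316840397891 39.015381932258606
[535.24774152  88.58842313 134.88519379] 9.75
```

View pics/wh.png

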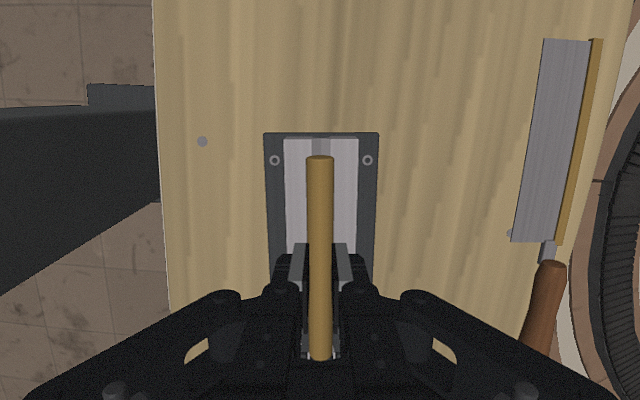

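The rod is held straight in the picture, from its far end at (320,160) to (320,358), over the bed at (284–360,137). I check it numerically against the groove: lateral offset, tilt, height.

Run:
```python
from h import *
z=np.load("wh.npz"); im,P=z["im"],z["P"]; hsv=cv2.cvtColor(im,cv2.COLOR_RGB2HSV)
j=np.stack([(P-G)@JX,(P-G)@JY+58,P[...,2]],-1)
m=(hsv[...,1]>110)&(j[...,2]>90)&(j[...,2]<135)&(abs(j[...,0])<15); q=j[m]; print(len(q),q[:,1].min(),q[:,1].max())
for y in np.arange(np.ceil(q[:,1].min()),q[:,1].max(),12):
    s=q[abs(q[:,1]-y)<4]; 
    if len(s)>5: print(round(y),"x",s[:,0].min().round(1),s[:,0].max().round(1),"ztop",np.percentile(s[:,2],95).round(1),len(s))
m=(hsv[...,1]<70)&(j[...,2]>50)&(j[...,2]<57)&(abs(j[...,0])<30)&(j[...,1]>80); q=j[m]; print("bed top y",np.percentile(q[:,1],99.5))
for y in (88,94,100,106):
    s=q[abs(q[:,1]-y)<2]; print(y,s[:,0].min().round(1),s[:,0].max().round(1))
```

```text
5005 -4.2268820992521725 109.2228809736133
-4 x -3.0 6.9 ztop 103.3 6
8 x -5.3 5.7 ztop 116.1 79
20 x -5.3 5.6 ztop 116.3 312
32 x -5.2 6.1 ztop 116.4 324
44 x -5.0 5.3 ztop 116.4 320
56 x -4.9 4.9 ztop 123.5 370
68 x -13.8 14.8 ztop 131.1 479
80 x -5.6 5.5 ztop 116.5 446
92 x -5.4 5.7 ztop 116.4 474
104 x -5.7 5.6 ztop 116.4 521
bed top y 110.29168104270893
88 -21.5 22.2
94 -21.3 22.0
100 -21.1 21.9
106 -21.0 22.3
```

Run:
```python
from h import *
G+=JX*0.3
ctrl.move_l(J(0,58,92),vel=80); f0=F()
hit=ctrl.move_l(J(0,58,79),vel=12,threshold=3); p=pos(); print(hit,p,F()-f0)
ctrl.gripper_to(16); ctrl.gripper_to(30); print(F()-f0)
ctrl.move_l(J(0,58,180),vel=150)
ctrl.move_ptp(J(0,68,200),RJ); ctrl.hold(.2)
im,d,P=cloud("wrist"); np.savez("wp",im=im,P=P); save("wp.png",im); print(pos(),sensors.read_state()["t"])
hsv=cv2.cvtColor(im,cv2.COLOR_RGB2HSV)
j=np.stack([(P-G)@JX,(P-G)@JY+58,P[...,2]],-1)
m=(hsv[...,1]>110)&(j[...,2]>50)&(j[...,2]<75)&(abs(j[...,0])<25); q=j[m]; print(len(q),q[:,1].min(),q[:,1].max())
for y in np.arange(15,108,15):
    s=q[abs(q[:,1]-y)<4]
    if len(s)>5: print(y,"x",s[:,0].min().round(1),s[:,0].max().round(1),"ztop",np.percentile(s[:,2],95).round(1))
```

```text
True [535.85316708  87.53968868  81.39305134] [-1.25234792e-01  5.27813974e-03  5.75078788e+00]
[-0.08862758 -0.07211713  1.14368641]
[534.10936485  97.19172975 198.77481531] 13.3833
1657 -62.22810933001253 107.65204701249664
15 x -4.6 5.4 ztop 63.4
30 x -4.5 5.3 ztop 63.1
45 x -4.4 5.2 ztop 63.3
60 x -5.1 5.1 ztop 63.1
75 x -5.1 5.1 ztop 63.0
90 x -5.0 5.0 ztop 63.2
105 x -4.9 5.7 ztop 63.0
```

View pics/wp.png

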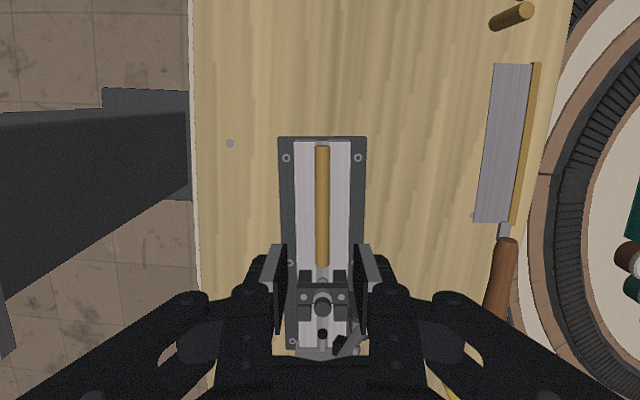

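The rod lies in the groove, from (322,147) to (322,267), its nose clear of the guide. Next I push its rear end with the closed fingertips.

Run:
```python
from h import *
G+=JX*0.3; Z=82
ctrl.move_ptp(J(0,130,130),RJ); ctrl.gripper_to(0,force=30); ctrl.move_l(J(0,130,Z),vel=150)
ctrl.hold(.1); f0=F(); np.save("f0",f0); print("closed",sensors.read_state()["grip_width"],pos())
hit=ctrl.move_l(J(0,112,Z),vel=30,threshold=2); y=(pos()-G)@JY+58; print("contact",hit,y,(F()-f0)@JY)
for yy in (100,88,76,71,67):
    h=ctrl.move_l(J(0,yy,Z),vel=40,threshold=25); print(yy,h,round((pos()-G)@JY+58,2),((F()-f0)@np.c_[JX,JY,[0,0,1]]).round(2))
print(sensors.read_state()["t"])
```

```text
closed 0.1472010860205913 [532.00033925 159.54416901  83.45964548]
contact False 111.72821702675621 -0.19764145942228473
100 False 99.94 [-0.11  2.25  0.4 ]
88 False 88.09 [-0.24  2.93  0.02]
76 False 75.74 [-0.04  1.94 -0.17]
71 False 70.57 [ 0.38  1.03 -0.37]
67 False 66.63 [ 0.09  1.05 -0.73]
18.0167
```

Run:
```python
from h import *
G+=JX*0.3
im,d,P=cloud("wrist"); save("wq.png",im,(170,120,490,400),2)
hsv=cv2.cvtColor(im,cv2.COLOR_RGB2HSV)
j=np.stack([(P-G)@JX,(P-G)@JY+58,P[...,2]],-1)
m=(hsv[...,1]>110)&(j[...,2]>50)&(j[...,2]<75)&(abs(j[...,0])<12); q=j[m]; print(len(q),len(q) and (q[:,1].min(),q[:,1].max()),(pos()-G)@JY+58)
```

```text
322 (np.float64(15.454374829004799), np.float64(78.9952887445528)) 66.66670127883255
```

View pics/wq.png

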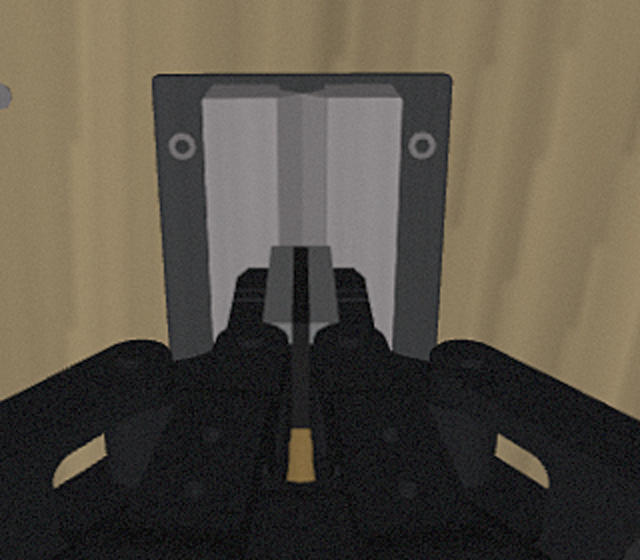

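Camera cannot see the rear contact (only a piece of the rod shows at (300,455) between the fingers). The low force means the free rod simply slid below the threshold and is now under the plunger. I continue in 0.25 mm steps, watching the force rise.

```bash
cat > push.py <<'E'
from h import *
import sys
G+=JX*0.3; Z=82; f0=np.load("f0.npy"); start,step,dF=map(float,sys.argv[1:4])
y=start; log=[]; B=None
while y>34 and sensors.read_state()["t"]<42:
    y-=step; hit=ctrl.move_l(J(0,y,Z),vel=10,threshold=6); f=(F(3)-f0)@JY; log.append(f)
    B=np.median(log[-24:-4]) if len(log)>8 else None
    if hit or (B is not None and f>B+dF and log[-2]>B+dF/3): break
print(np.round(log,1).tolist()); print("y",y,hit,"base",B,"pos",(pos()-G)@JY+58,"t",sensors.read_state()["t"])
E
python3 push.py 67 0.25 2
```

```text
[0.2, 1.4, 2.7, 3.7, 5.1, 5.1, 5.7, 5.4, 5.4]
y 64.75 False base 2.6544355912401274 pos 65.25011381940914 t 20.5417
```

Run:
```python
from h import *
G+=JX*0.3; Z=82; f0=np.load("f0.npy")
hit=ctrl.move_l(J(0,34,Z),vel=6,threshold=2.5)
for _ in range(3): print(hit,(pos()-G)@JY+58,((F(5)-f0)@np.c_[JX,JY,[0,0,1]]).round(2),sensors.read_state()["t"])
```

```text
True 51.33211417402606 [0.35 0.7  0.32] 23.1917
True 51.35845010327242 [ 0.09  0.09 -0.09] 23.2333
True 51.41063335996063 [-0.29 -0.46  0.12] 23.275
```

```bash
cat > push2.py <<'E'
from h import *
import sys
G+=JX*0.3; Z=82; f0=np.load("f0.npy"); y,step,n=float(sys.argv[1]),float(sys.argv[2]),int(sys.argv[3]); fmax=float(sys.argv[4])
for k in range(n):
    y-=step; hit=ctrl.move_l(J(0,y,Z),vel=10); f=(F(4)-f0)@JY; print(round(y,2),round((pos()-G)@JY+58,2),round(f,2))
    if f>fmax: break
print(sensors.read_state()["t"])
E
python3 push2.py 51.4 0.25 8 7.3
```

```text
51.15 51.28 1.85
50.9 51.21 2.52
50.65 51.09 4.49
50.4 51.03 5.43
50.15 50.98 6.09
49.9 50.92 6.7
49.65 50.82 7.4
25.35
```

Friction plateau is about 5.4 N. Beyond it the slope drops to 2.6 N/mm, matching the rubber in series with the arm, so the rod is on the cap with about 2 N. Two more steps, then I withdraw and look for the clamp.

```bash
python3 push2.py 49.65 0.2 2 8.8
python3 - <<'E'
from h import *
G+=JX*0.3; f0=np.load("f0.npy")
ctrl.hold(.25); print((F(5)-f0)@JY)
ctrl.move_l(J(0,60,82),vel=25); ctrl.move_l(J(0,75,150),vel=150)
ctrl.move_ptp(J(0,-20,235),RJ); ctrl.hold(.15)
im,d,P=cloud("wrist"); np.savez("wc",im=im,P=P); save("wc.png",im); print(pos(),sensors.read_state()["t"])
hsv=cv2.cvtColor(im,cv2.COLOR_RGB2HSV)
j=np.stack([(P-G)@JX,(P-G)@JY+58,P[...,2]],-1)
m=(hsv[...,1]>110)&(j[...,2]>50)&(j[...,2]<75)&(abs(j[...,0])<12); q=j[m]; print("rod",len(q),q[:,1].min(),q[:,1].max())
m=(hsv[...,2]<60)&(j[...,2]>105)&(j[...,2]<165)&(abs(j[...,0])<60)&(abs(j[...,1]+41)<30)
n,l,st,c=cv2.connectedComponentsWithStats(m.astype(np.uint8))
for k in range(1,n):
    if st[k,4]>40: q=j[l==k]; print(st[k],np.median(q,0),q[:,2].max())
E
```

```text
49.45 50.75 6.97
49.25 50.68 7.9
25.9167
8.152188822594903
[538.99053744  11.12218835 232.56984138] 28.1833
rod 1085 -58.68582781225092 40.840940328536476
[313 236  25  16 132] [  0.49736212 -33.2094145  143.6418015 ] 148.10052113477988
```

View pics/wc.png

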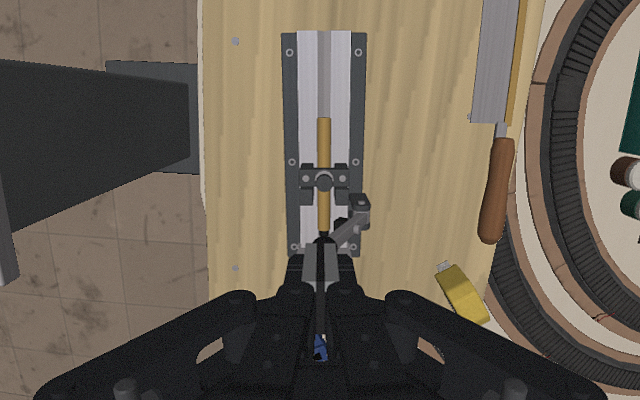

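The rod passes under the bridge, from (324,118) to (323,232). By the cloud its rear end is at jig y +40.8, so the cap is at about −59. The raised lever runs from the hinge (360,205) to the ball (322,240), which is partly hidden; its top is about 148 mm high. I touch it from above and then follow its arc down.

Run:
```python
from h import *
from scipy.optimize import brentq
G+=JX*0.3; T=25.4
ball=lambda a:(32-77*np.cos(a)+3*np.sin(a), 72+77*np.sin(a)+3*np.cos(a))
bx,bz=ball(1.04)
ctrl.move_ptp(J(bx+2,-44,192),RJ); ctrl.hold(.1); f0=F()
hit=ctrl.move_l(J(bx+2,-44,160),vel=25,threshold=2.5); z=pos()[2]; zb=z-T-9; print("touch",hit,z,F(4)-f0,sensors.read_state()["t"])
a=brentq(lambda a:ball(a)[1]-zb,0.4,1.4) if 110<zb<150 else None; print("theta",a)
if a and hit:
    for k in np.linspace(a,0.04,10)[1:]:
        x,zz=ball(k); h=ctrl.move_l(J(x+3,-44,zz+9+T-0.5),vel=70,threshold=25); f=F(3)-f0
        print(round(k,2),h,pos()[2].round(1),zz+9+T,f.round(1))
        if h: break
    print(sensors.read_state()["t"])
```

```text
touch True 175.3943385364754 [-2.14467241 -0.58115425  4.07328991] 29.4667
theta 1.0702775259755113
0.96 False 173.0 171.02267940970057 [-7.1  1.  14.9]
0.84 False 168.1 165.8050909741169 [-11.6  -0.1  19.1]
0.73 False 161.4 159.8098729508023 [-16.5  -0.8  22.1]
0.61 False 153.1 153.11550445397702 [-20.7  -2.3  21.5]
0.5 False 145.0 145.80961667701098 [0.1 0.2 0. ]
0.38 False 137.1 137.98784577510312 [-0.  -0.4  0.1]
0.27 False 128.8 129.7525809607273 [-0.7 -0.  -0.3]
0.15 False 120.1 121.2116241996317 [0.3 0.3 0.3]
0.04 False 111.4 112.47677905235378 [-0.  -0.4 -0.2]
32.1417
```

Run:
```python
from h import *
G+=JX*0.3
ctrl.move_l(J(-75,-44,112),vel=150); ctrl.move_l(J(-75,-44,215),vel=250)
ctrl.move_ptp(J(-20,-90,225),RJ); ctrl.hold(.15)
im,d,P=cloud("wrist"); np.savez("wd",im=im,P=P); save("wd.png",im,(180,60,480,300),2); print(pos(),sensors.read_state()["t"])
hsv=cv2.cvtColor(im,cv2.COLOR_RGB2HSV)
j=np.stack([(P-G)@JX,(P-G)@JY+58,P[...,2]],-1); np.save("jd",j)
m=(hsv[...,1]>110)&(j[...,2]>50)&(j[...,2]<75)&(abs(j[...,0])<12)&(j[...,1]<60); q=j[m]; print("rod",len(q),q[:,1].min(),q[:,1].max())
m=(hsv[...,2]<60)&(j[...,2]>75)&(j[...,2]<165)&(abs(j[...,0])<75)&(abs(j[...,1]+41)<14)
n,l,st,c=cv2.connectedComponentsWithStats(m.astype(np.uint8))
for k in range(1,n):
    if st[k,4]>30: q=j[l==k]; print(st[k],np.median(q,0),q.min(0),q.max(0))
```

```text
[523.58307066 -60.60353403 223.61052103] 33.6667
rod 1277 -62.27188405655747 41.04650319011666
[281 123  21  23 379] [-43.76074693 -40.08810509  83.02489756] [-51.87916642 -48.87707249  77.1343627 ] [-36.43126302 -32.31202909  86.39071243]
```

View pics/wd.png

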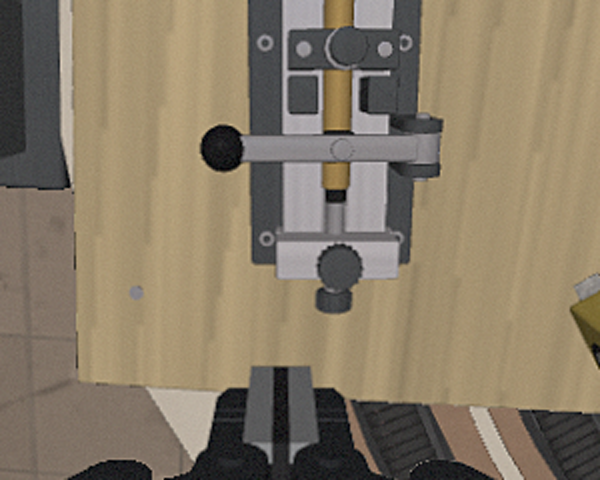

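The lever is down across the rod: ball at (222,148), rod end against the black cap at (336,192), and the stop in place. Its ball top reads about 3 mm above level, so I press once from above with limited force.

Run:
```python
from h import *
G+=JX*0.3
ctrl.move_ptp(J(-46,-44,135),RJ); ctrl.move_l(J(-46,-44,118),vel=100); ctrl.hold(.1); f0=F()
h=ctrl.move_l(J(-46,-44,102),vel=12,threshold=3); print(h,pos(),F(4)-f0)
y0=pos()[2]
for k in range(10):
    ctrl.move_l(J(-46,-44,y0-0.5*(k+1)),vel=15); f=F(4)-f0; print(pos()[2].round(2),f.round(1))
    if f[2]>16: break
ctrl.hold(.2)
ctrl.move_l(J(-46,-44,130),vel=60); ctrl.move_l(J(-60,-60,215),vel=200)
ctrl.move_ptp(J(-20,-90,225),RJ); ctrl.hold(.15)
im,d,P=cloud("wrist"); hsv=cv2.cvtColor(im,cv2.COLOR_RGB2HSV); save("we.png",im,(180,60,480,300),2)
j=np.stack([(P-G)@JX,(P-G)@JY+58,P[...,2]],-1)
m=(hsv[...,2]<60)&(j[...,2]>75)&(j[...,2]<165)&(abs(j[...,0]+45)<20)&(abs(j[...,1]+41)<14); print("balltop",np.percentile(j[m][:,2],[50,90,98]))
jd=np.load("jd.npy"); m=(abs(j[...,0]+15)<15)&(abs(j[...,1]+41)<4)&(j[...,2]>60); md=(abs(jd[...,0]+15)<15)&(abs(jd[...,1]+41)<4)&(jd[...,2]>60)
for q in(jd[md],j[m]): print("lever slope z/x",np.polyfit(q[:,0],q[:,2],1),len(q))
print(sensors.read_state()["t"])
```

```text
True [495.70136724 -17.22028952 108.64821844] [ 0.23795943 -0.23136233  3.13055002]
108.45 [-2.1  0.2  5.3]
108.14 [-2.7 -0.7  6.5]
107.91 [-3.3 -0.2  8.3]
107.64 [-3.8 -0.3 10.1]
107.42 [-4.5  0.3 11.9]
107.16 [-5.   0.4 13.6]
106.95 [-6.1  0.6 15.1]
106.72 [-7.1  0.1 17.1]
balltop [80.84102895 82.76755774 83.77138498]
lever slope z/x [4.07823538e-02 8.04551095e+01] 400
lever slope z/x [7.09940181e-02 7.94476237e+01] 400
39.6667
```

View pics/we.png

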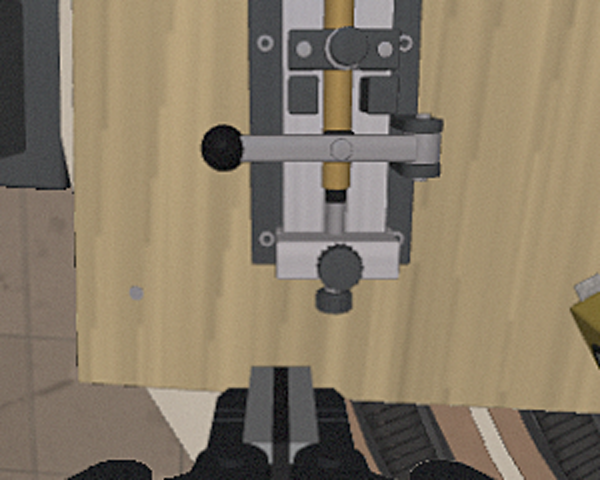

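The view looks unchanged: lever across the rod, rod end on the cap at (336,192). Before handing in I fit a sphere to the ball and check the lever's angle against the bed in the same cloud.

Run:
```python
from h import *
from scipy.optimize import least_squares
G+=JX*0.3
def an(im,j,n):
    hsv=cv2.cvtColor(im,cv2.COLOR_RGB2HSV)
    m=(hsv[...,2]<60)&(j[...,2]>70)&(abs(j[...,0]+45)<12)&(abs(j[...,1]+41)<12); m=cv2.erode(m.astype(np.uint8),np.ones((3,3)))>0; q=j[m]
    c=least_squares(lambda c:np.linalg.norm(q-c,axis=1)-9,[-45,-41,75],loss="soft_l1").x
    b=(hsv[...,1]<60)&(hsv[...,2]>100)&(abs(j[...,1]+60)<6)&(abs(j[...,0])<20)&(abs(j[...,0])>8)&(abs(j[...,2]-54)<4); qb=j[b]
    print(n,"ball",c.round(2),len(q),"bed",np.median(qb[:,2]),np.polyfit(qb[:,0],qb[:,2],1)[0],"-> angle",(c[2]-np.median(qb[:,2])+54-75)/77)
    for x in range(-36,32,4):
        s=j[(abs(j[...,0]-x)<2)&(abs(j[...,1]+41)<3)&(j[...,2]>66)]; print((x,round(float(np.median(s[:,2])),1)) if len(s) else None,end=" ")
    print()
an(np.load("wd.npz")["im"],np.load("jd.npy"),"before")
for i in range(2):
    im,d,P=cloud("wrist"); an(im,np.stack([(P-G)@JX,(P-G)@JY+58,P[...,2]],-1),"now")
```

```text
before ball [-43.85 -40.79  76.14] 286 bed 53.325364024951 -0.004204131493413265 -> angle 0.023515109846971537
(-36, 80.7) (-32, 80.3) (-28, 79.9) (-24, 79.6) (-20, 79.7) (-16, 79.5) (-12, 79.6) (-8, 79.1) (-4, 79.7) (0, 83.3) (4, 82.5) (8, 79.0) (12, 78.6) (16, 78.7) (20, 78.6) (24, 78.5) (28, 78.2) 
now ball [-44.02 -40.78  73.87] 289 bed 53.401430645674736 -0.003040749435585327 -> angle -0.006898097006255215
(-36, 78.6) (-32, 78.1) (-28, 78.0) (-24, 77.9) (-20, 78.0) (-16, 78.1) (-12, 78.1) (-8, 78.1) (-4, 78.4) (0, 82.2) (4, 80.5) (8, 78.4) (12, 78.0) (16, 78.0) (20, 78.4) (24, 78.2) (28, 78.1) 
now ball [-44.16 -40.9   73.86] 273 bed 53.3034273347196 -0.00351791608559558 -> angle -0.005769899597394827
(-36, 78.4) (-32, 77.8) (-28, 78.3) (-24, 78.0) (-20, 78.2) (-16, 77.8) (-12, 78.2) (-8, 78.3) (-4, 78.5) (0, 82.2) (4, 79.2) (8, 78.1) (12, 78.1) (16, 78.0) (20, 78.3) (24, 77.9) (28, 78.0)
```

```bash
python3 -c "
from plant import ctrl
print(ctrl.finish_job())"
```

```text
the job is handed in; nothing more can be done
None
```

The job is handed in: the rod lies in the groove against the stop cap (pushed on with roughly 3 N, inferred from push forces) and the clamp is down at about −0.006 rad. On the first try the fingertips slipped off the ball as the lever went down, so I pressed it once more, and the judge returned no verdict.

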